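# Turn a mould-fresh casting over on the turnover ramp and set it on the scanning turntable

## Robot

A 7-joint arm with a two-finger parallel gripper is mounted at the origin on the work surface. World frame = base frame: x ahead of the robot, y to its left, z up, the work surface at z = 0. Lengths are in mm, angles in rad, forces in N, time in s.
With the tool pointing down it reaches from about 425 to 1025 mm from the base axis. Payload 3.6 kg.
Tool frame: the origin (TCP) lies between the finger pads; the fingertips stand 19 mm ahead of it and the grasp point (between the pads) is the TCP; y points along the fingers, x is the direction in which the jaws open and shut, and the axes are right-handed (so a half turn about y gives the same grasp; the last joint's range is limited). The gripper opens to 85 mm and grips with 20 to 120 N. Pads are 22 mm wide; open, the fingers measure 114 mm over their backs; the gripper's body (76 mm by 85 mm) begins 54 mm behind the grasp point. The pads swing forward as they close: fully open they stand 13 mm farther back than shut.
Start: joints at [-1.308, 0.591, 0.048, 1.609, -0.033, 0.943, -0.034], TCP at [253.221, 679.344, 250.302] pointing down, gripper open.
Joint ranges: [-2.69, 2.69], [-0.47, 2.24], [-1.27, 1.36], [0.19, 2.51], [-1.53, 4.68], [0.08, 2.07], [-3.09, 3.09]. Speed limits (rad/s): [2.57, 2.57, 3.14, 3.14, 3.14, 3.14, 3.14].

## Interface

Orientations are given as a 3x3 rotation matrix whose columns are the frame's x, y, z axes.
In Python, from bench import robot gives the robot as it stands.
- The arm moves only by the shell command python3 -m creep 'ROWS' [OPENING] [FORCE]. ROWS is JSON, a list of rows, each a list of 4 numbers: the shift along the tool's x, y, z in cm, then the turn about the tool's y in rad. In form: [[dx, dy, dz, turn], ...]. A call has 1 to 12 rows; each row shifts and turns the commanded pose from where the row before left it, along the tool's axes as they then stand; what a row does not reach is not made up. A row lasts 1/10 s, in which the tool goes at most 50 mm and 8.59 degrees, less where a joint would pass 70% of its speed; a pose out of reach is approached as far as the arm can. A call with a gripper value outside its range is refused whole. OPENING is the closure, from 0 (fully open) to 1 (shut), set as the call begins (- or left out, the last holds). The fingers move at their own pace and stop on an object; FORCE is the grip in N (left out, the last holds). Time passes only in rows, so rows that do not move let the fingers close. It gives the time, the measured TCP pose, the force and the opening at its end, in the units of the state.
- robot.state(): the state, without advancing time (a new reading comes with each control period).
- robot.capture(name): name is "scene" or "top"; returns a dict with "image" (420x560x3 uint8, red, green, blue), "fx", "fy", "cx", "cy" (pixels), "D" ([k1, k2, p1, p2, k3] as OpenCV has them; the pictures are not rectified), "R" (3x3) and "t" (3): a world point X has camera coordinates R X + t. Camera axes: x right, y down, z forward; pixel columns grow to the right and rows downward; lengths in mm; the calibration is good to about 2 mm. A picture is of the moment at which its call begins. There is no depth.
- robot.sign_off(): hands the job in, once; it reports no verdict.
The state is a dict: "clock": time; "qpos": joint angles; "joint_vel": joint speeds; "joint_efforts": joint torques, N m; "position": TCP position; "orientation": TCP orientation; "force": force on the tool from outside, world axes, zero at the start; "torque": the same for the moment, N m; "grip_width": finger opening in mm.
Only numpy, scipy, OpenCV 4.12 (cv2) and the standard library are available. Lean on these libraries where they do the work, as an engineer would, in place of code of your own. Each camera call takes 0.05 s, during which the arm holds its last target.

## Task

Lift the cast cover plate out of its open mould and let go of it over the top edge of the turnover ramp, so that the edge catches its tail and it flips over in the fall, not in the gripper, and comes to rest on the green felt with its blue formed face up. Then pick it up again and set it down gently, blue face still up, at the centre of the scanning turntable with its length along the long white line. Leave the loose things about the desk where they are.

Things in the scene. Friction and masses are not known exactly. Their poses are not given: they have to be found in the camera images.
- casting: Cast cover plate: flat, 100 mm long (its x), 60 wide (y), 12 thick, about 0.12 kg, plain upright sides. One face is plain cream resin; the other, formed face is blue, with a rim round two shallow pockets. Origin: centre of the blue face; z points through the plate to the cream face. It starts in the mould blue face down (z up); blue face up means z points down.
- mould: Open aluminium mould, fixed, 170 (x) by 130 (y) by 30 mm high; origin: centre of the underside. The casting lies centred in the cavity, its length along x, resting 18 mm up, cream face flush with the top. Midway along each long side a finger slot (x from -30 to 30 mm, floor 10 mm up) is cut out through the block's side, so the casting can be gripped across its width from above.
- ramp: Turnover ramp, fixed: sheet-steel wedge 140 mm wide (y). Origin on the desk below the top edge; x points from the edge out over the felt. It slopes up from x = -100 mm to the edge at x = 0 and drops upright there. In front lies green felt, x 0 to 220 mm, y -85 to 85 mm, top 6 mm above the desk; a stop 14 mm high stands at x = 235 mm. A part let go behind the edge slides back unturned.
- ramp_edge (a point): Middle of the ramp's rolled top edge, 140 mm above the desk; axes as the ramp's (the edge runs along y). A casting let go level, length along x, 30 to 60 mm above the edge, with its rear 15 to 35 mm behind the edge, is caught there and flips nose first.
- pad (a point): Point on top of the green felt, 110 mm in front of the edge, on the centre line. The flipped casting usually ends up with its centre 60 to 130 mm in front of the edge, roughly square.
- turntable: Scanning turntable, fixed and braked: a dark grey disc 180 mm across over a foot 150 mm square, its flat top 36 mm above the desk. Origin at the centre of the underside. Its long white line (172 mm) runs along its x through the centre, the short one (60 mm) along its y; white dots are scan targets.
- turntable_top (a point): Centre of the turntable's upper face, where the white lines cross; axes as the turntable's.
- glasses: Safety glasses, 135 mm wide, 130 mm deep, 41 mm high, black frame, clear lenses; loose, leave alone. Origin underneath, by the bridge of the nose.
- mouse: Black computer mouse, 108 by 60 by 32 mm; loose, leave alone. Origin at the centre of its underside.
- caliper: Steel caliper with a dark slide, 235 mm long, 13 mm high; loose, leave alone. Origin at mid-length, underneath.
- calculator: Pocket calculator, 80 by 160 by 16 mm; loose, leave alone. Origin at the centre of its underside.
- spray: Aluminium spray can with a blue band, 52 mm across, 150 mm high; loose, leave alone. Origin at the centre of its underside.
- mug: Blue mug, 76 mm across, 92 mm high; loose, leave alone. Origin at the centre of its underside.
Mind the look-alikes: they are no part of the job. What is shaped like the mould but orange is not meant.

How it is judged (in metres and radians):
On the way, in this order (a step that is already met when the one before it is completed fails the run):
1. the casting is lifted clear of the mould in the gripper (z of casting in the frame of mould above 0.05 m and contact force between the fingers and casting above 1 N), for 0.1 s.
2. let go by the gripper, the casting is caught by the top edge of the ramp or is tipping over it (contact force between the fingers and casting below 0.05 N and ((contact force between casting and ramp above 0.1 N and z of casting in the frame of ramp above 0.07 m) or (angle between casting's own z axis and vertical between 1 and 2.2 rad and x of casting in the frame of ramp between -0.06 and 0.15 m and y of casting in the frame of ramp between -0.1 and 0.1 m))).
3. the casting lies still on the felt, blue face up, untouched (angle between casting's own z axis and vertical above 3 rad and linear speed of casting below 0.03 m/s and contact force between anything else and casting above 0.1 N and contact force between the fingers and casting below 0.05 N and z of casting in the frame of ramp below 0.03 m and x of casting in the frame of ramp between 0.02 and 0.23 m and y of casting in the frame of ramp between -0.11 and 0.11 m), for 0.2 s.
At the end, for the whole second after the job is handed in: The casting lies flat and still on the turntable, blue face up, its centre within 15 mm of the crossing of the white lines and its length within 10 degrees of the long white line (either way round), released (horizontal distance between casting and turntable_top below 0.015 m and angle between the x axis of casting and the x axis of turntable, either way round below 0.175 rad and angle between casting's own z axis and vertical above 3.05 rad and z of casting in the frame of turntable_top between 0.009 and 0.015 m and linear speed of casting below 0.01 m/s and contact force between the fingers and casting below 0.01 N); the robot touches nothing.
It fails at once if the casting is turned over in the gripper: held while standing on edge (angle between casting's own z axis and vertical between 1.4 and 1.74 rad and contact force between the fingers and casting above 2 N).
It fails at once if the casting is dropped onto the turntable from more than about 10 mm (horizontal distance between casting and turntable_top below 0.09 m and z of casting in the frame of turntable_top above 0.024 m and linear speed of casting above 0.1 m/s and contact force between the fingers and casting below 0.01 N).
It fails at once if the glasses, mouse, caliper, calculator, spray can or mug is pushed more than 30 mm (distance of any of glasses, mouse, caliper, calculator, spray, mug from where it was at the start of the episode above 0.03 m).
It also fails if it takes over 62 s, if anything falls off the work surface, if the arm or the gripper's body presses on something with over 40 N, if the wrist force passes 120 N, or if a joint passes its speed limit or range.

## Working session

There is one attempt and no reset: what is moved stays moved. The work goes in short steps, Python scripts to look and compute and a shell command to move; the robot and the scene stay as the last step left them, time stands still between calls to the robot, and variables do not carry over. Pictures are saved under pics/ and viewed, and the job is handed in when it is done.

```bash
ls; mkdir -p pics
python3 - <<'E'
from bench import robot
import cv2
for n in("scene","top"):
    c=robot.capture(n); cv2.imwrite(f"pics/{n}0.png",c["image"][:,:,::-1])
    print(n,c["fx"],c["fy"],c["cx"],c["cy"],c["D"],c["R"],c["t"])
s=robot.state()
print({k:s[k] for k in("clock","position","orientation","force","grip_width")})
E
```

```text
pics
scene 531.3154017453145 531.3154017453145 287.02839463240156 203.35264391429098 [-0.12599435  0.          0.          0.          0.        ] [[-0.59756574  0.80180212  0.00534265]
 [ 0.67493275  0.50658762 -0.53650235]
 [-0.43287524 -0.31698949 -0.84388192]] [ 397.59450503 -324.4544354  1743.48603979]
top 481.4761563549628 481.4761563549628 269.88860858921487 208.18246006105315 [-0.00616452  0.          0.          0.          0.        ] [[-0.05536743 -0.99845914  0.00371307]
 [-0.97844366  0.05351576 -0.19945946]
 [ 0.19895342 -0.01467658 -0.97989904]] [ -18.21923073  644.37207059 1480.8286119 ]
{'clock': 0.1, 'position': array([252.97880476, 678.66952264, 249.26424624]), 'orientation': array([[ 3.49258353e-01, -6.13956244e-04, -9.37026267e-01],
       [ 9.37024287e-01, -1.92893117e-03,  3.49258879e-01],
       [-2.02188884e-03, -9.99997951e-01, -9.84034114e-05]]), 'force': array([ 0.09210298,  0.54811688, -0.50544279]), 'grip_width': 85.41456732266327}
```

View pics/scene0.png

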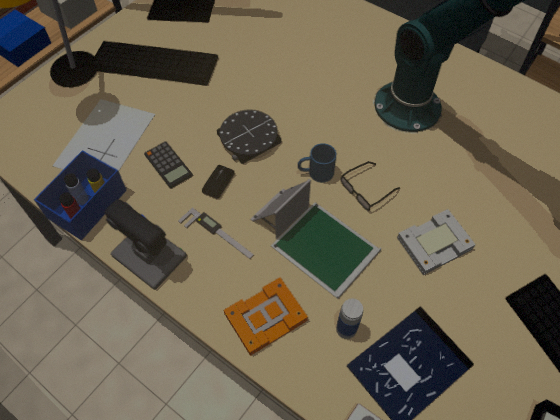

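View pics/top0.png

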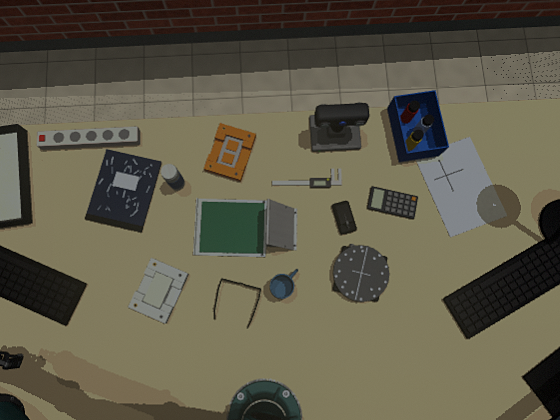

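Candidates for the mould with the casting: the silver block at scene (437,241) / top (159,291), and the orange look-alike at scene (265,315) / top (230,152). The silver one with the cream plate fits the description. For the turntable, the dark disc at top (361,272) is right. The paper with a cross at (450,175) and the lamp base at (497,205) are look-alikes. Next, close crops.

```bash
cat > h.py <<'E'
from bench import robot
import cv2, numpy as np
def K(c): return np.array([[c["fx"],0,c["cx"]],[0,c["fy"],c["cy"]],[0,0,1]])
def ray(c,p,z):
    u=cv2.undistortPoints(np.array(p,float).reshape(-1,1,2),K(c),np.array(c["D"],float)).reshape(-1,2)
    R=np.array(c["R"]);t=np.array(c["t"]);o=-R.T@t
    d=np.c_[u,np.ones(len(u))]@R
    return o+d*((z-o[2])/d[:,2])[:,None]
def proj(c,X):
    R=np.array(c["R"]);return cv2.projectPoints(np.array(X,float).reshape(-1,3),cv2.Rodrigues(R)[0],np.array(c["t"],float),K(c),np.array(c["D"],float))[0].reshape(-1,2)
def crop(c,x0,y0,x1,y1,s,name,pts=()):
    im=cv2.resize(c["image"][y0:y1,x0:x1,::-1],None,fx=s,fy=s,interpolation=cv2.INTER_CUBIC)
    for p in pts: cv2.circle(im,(int((p[0]-x0+.5)*s),int((p[1]-y0+.5)*s)),3,(0,0,255),1)
    cv2.imwrite("pics/"+name,im)
E
python3 - <<'E'
from h import *
c=robot.capture("top")
a=c["image"]
def sub(x0,y0,x1,y1,s): return cv2.resize(a[y0:y1,x0:x1,::-1],None,fx=s,fy=s,interpolation=cv2.INTER_CUBIC)
cv2.imwrite("pics/t_mould.png",sub(120,250,200,330,7))
cv2.imwrite("pics/t_ramp.png",sub(185,185,305,265,6))
# casting cream
hsv=cv2.cvtColor(a,cv2.COLOR_RGB2HSV)
print(hsv[291,157],hsv[270,150],hsv[300,180],hsv[225,230])
g=cv2.inRange(hsv,(50,80,30),(95,255,255));n,l,st,ce=cv2.connectedComponentsWithStats(g)
print([ (st[i],ce[i]) for i in range(1,n) if st[i][4]>300])
E
```

```text
[ 39  25 133] [ 47  13 134] [ 25  68 128] [ 71 105  73]
[(array([ 200,  202,   64,   51, 2997], dtype=int32), array([230.81481481, 226.96830163]))]
```

View pics/t_mould.png

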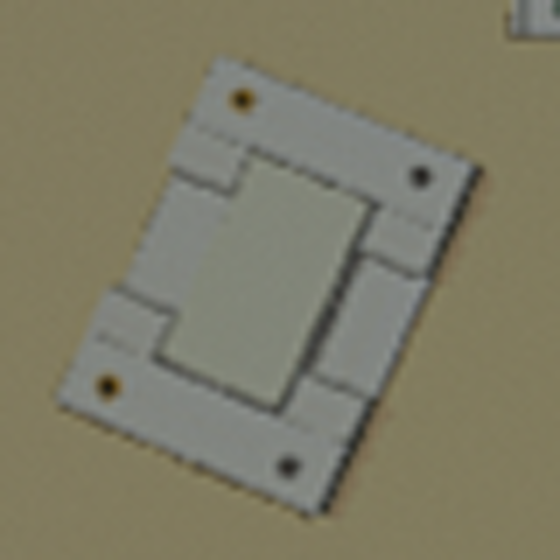

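View pics/t_ramp.png

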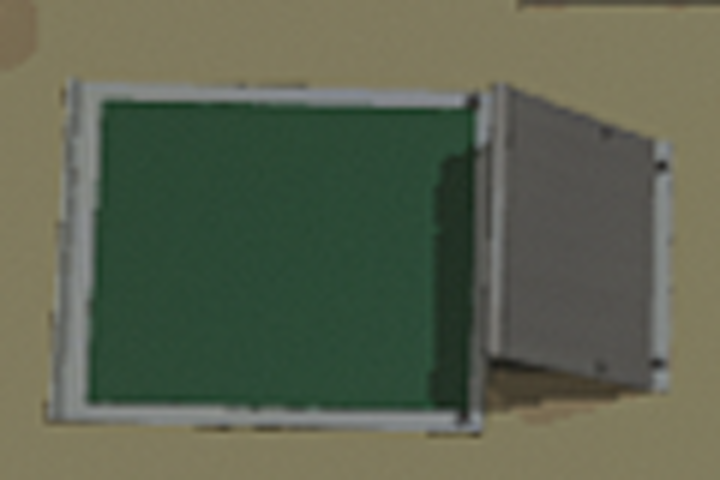

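The top crop shows the silver mould with the cream plate in it. Plate corners in the crop are about (245,155), (375,205), (278,408) and (155,355). The second crop shows the ramp edge at crop x≈497, from y 85 to 360, with the green felt to its left.

Run:
```python
from h import *
c=robot.capture("top"); s=robot.capture("scene")
np.set_printoptions(precision=1,suppress=True)
def tp(l,x0,y0,k): return [((u+.5)/k-.5+x0,(v+.5)/k-.5+y0) for u,v in l]
M=ray(c,tp([(220,60),(480,170),(322,515),(60,402)],120,250,7),30)
P=ray(c,tp([(245,155),(375,205),(278,408),(155,355)],120,250,7),30)
for n,Q in(("mould",M),("cast",P)):
    d=(Q[0]-Q[3])+(Q[1]-Q[2]);print(n,Q.mean(0),[np.linalg.norm(Q[i]-Q[(i+1)%4]) for i in range(4)],np.degrees(np.arctan2(d[1],d[0])))
e=ray(c,tp([(502,85),(494,360)],185,185,6),140);f=ray(c,tp([(103,100),(478,105),(466,410),(86,405)],185,185,6),6)
print("edge",e,e.mean(0),np.linalg.norm(e[0]-e[1]));print("felt",f,f.mean(0))
crop(c,320,235,400,310,7,"t_tt.png")
crop(s,210,100,290,170,7,"s_tt.png")
crop(s,240,170,390,300,5,"s_ramp.png"); crop(s,390,205,485,280,7,"s_mould.png")
```

```text
mould [403.4 314.3  30. ] [np.float64(131.03769101439823), np.float64(166.76917196952763), np.float64(129.8615101692889), np.float64(166.95261606710997)] -26.114318060907895
cast [405.7 317.6  30. ] [np.float64(64.36303200922653), np.float64(99.06161077375526), np.float64(61.23632560162506), np.float64(96.87986630703027)] -26.141722298034157
edge [[656.9 -49.1 140. ]
 [516.2 -37.4 140. ]] [586.5 -43.3 140. ] 141.1827456625847
felt [[690.4 171.7   6. ]
 [676.2 -36.8   6. ]
 [506.5 -21.3   6. ]
 [520.6 185.6   6. ]] [598.4  74.8   6. ]
```

View pics/t_tt.png

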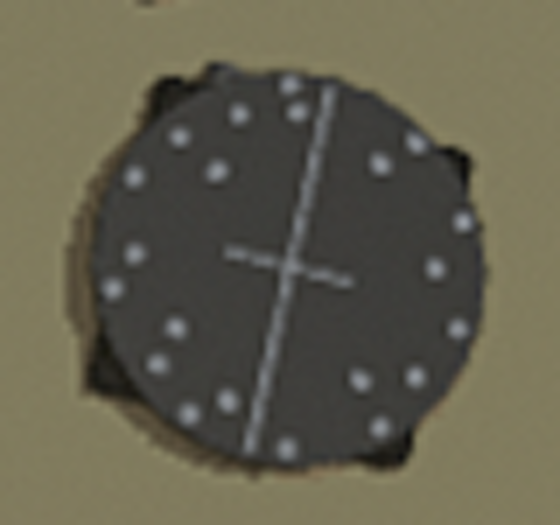

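View pics/s_tt.png

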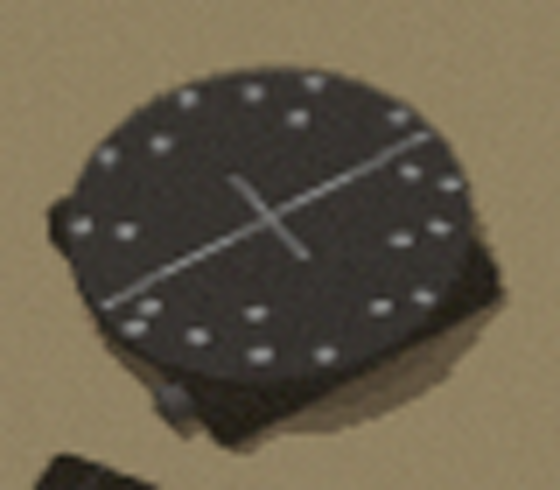

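View pics/s_ramp.png

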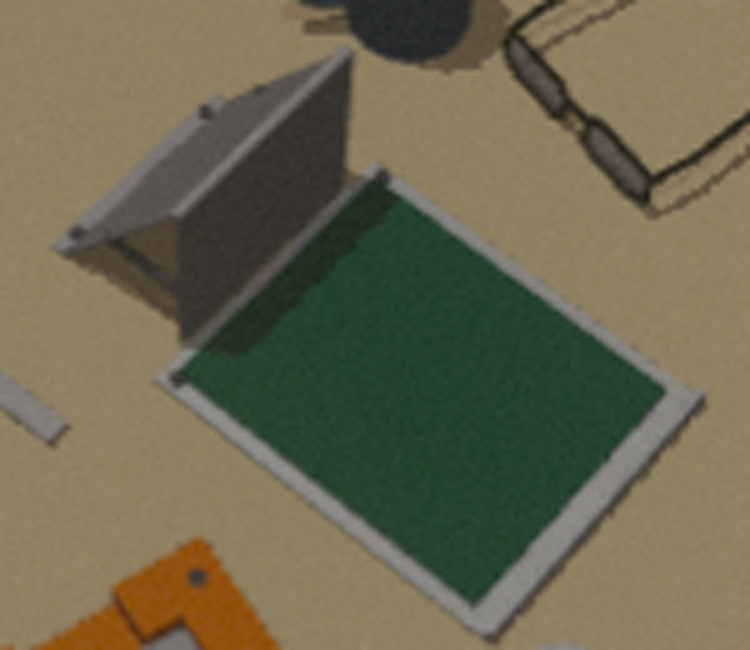

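View pics/s_mould.png

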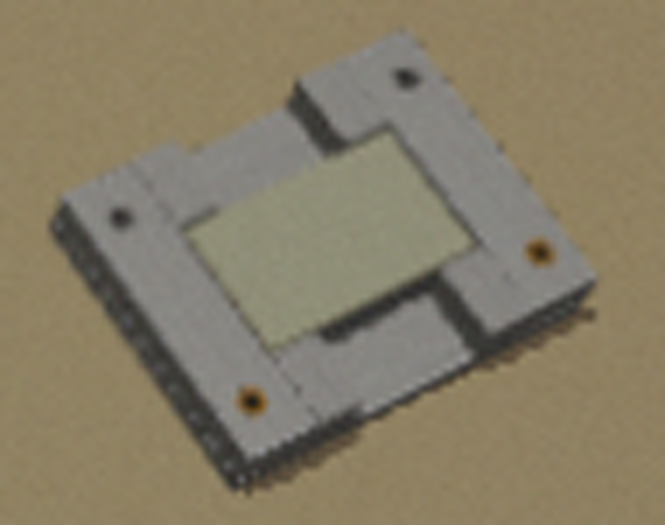

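Run:
```python
from h import *
c=robot.capture("top"); s=robot.capture("scene")
np.set_printoptions(precision=1,suppress=True)
def tp(l,x0,y0,k): return [((u+.5)/k-.5+x0,(v+.5)/k-.5+y0) for u,v in l]
P=ray(s,tp([(190,232),(392,128),(478,243),(272,345)],390,205,7),30)
print("cast s",P.mean(0),[np.linalg.norm(P[i]-P[(i+1)%4]) for i in range(4)],[np.degrees(np.arctan2(*(d[1::-1]))) for d in (P[1]-P[0],P[2]-P[3])])
M=ray(s,tp([(62,205),(408,32),(596,280),(243,462)],390,205,7),30);print("mould s",M.mean(0),np.linalg.norm(M[1]-M[0]),np.degrees(np.arctan2(*((M[1]-M[0])[1::-1]))))
e=ray(s,tp([(178,212),(350,52)],240,170,5),140);f=ray(s,tp([(385,180),(665,392),(475,602),(182,380)],240,170,5),6)
print("edge",e,e.mean(0),np.linalg.norm(e[0]-e[1]));print("felt",f)
for n,cc,L,z in(("top",c,tp([(329,92),(250,450),(228,252),(352,283),(289,267)],320,235,7),36),("sc",s,tp([(425,135),(107,304),(234,178),(306,258),(269,217)],210,100,7),36)):
    q=ray(cc,L,z);print(n,q,np.linalg.norm(q[0]-q[1]),np.degrees(np.arctan2(*((q[0]-q[1])[1::-1]))))
```

```text
cast s [406.1 320.3  30. ] [np.float64(100.01724904093513), np.float64(58.57506274754999), np.float64(99.28867035327401), np.float64(55.86517275329962)] [np.float64(154.79609378449672), np.float64(153.23972186082818)]
mould s [409.1 319.9  30. ] 171.37429803251422 154.57155546031663
edge [[657.8 -44.2 140. ]
 [524.  -31.6 140. ]] [590.9 -37.9 140. ] 134.42775767291621
felt [[505.2 -13.6   6. ]
 [525.5 188.4   6. ]
 [690.7 174.1   6. ]
 [678.1 -28.2   6. ]]
top [[ 501.5 -357.9   36. ]
 [ 342.1 -306.9   36. ]
 [ 431.1 -304.9   36. ]
 [ 414.  -360.    36. ]
 [ 422.8 -332.    36. ]] 167.33597677637616 -17.73906048804022
sc [[ 345.2 -304.3   36. ]
 [ 504.6 -355.4   36. ]
 [ 416.1 -356.7   36. ]
 [ 432.8 -302.3   36. ]
 [ 424.4 -330.    36. ]] 167.392115884383 162.22508622913136
```

Both views agree to a few mm:

| Item | Position (mm) | Direction |
|---|---|---|
| Casting | (406,319) | length along −26° |
| Ramp edge | (589,−40.5,140) | out direction 85.4° |
| Turntable | (423.6,−331) | long line at −17.8° |

Moving over the mould.

```bash
python3 -m creep '[[-2.36,0,-2.24,0],[-2.36,0,-2.24,0],[-2.36,0,-2.24,0],[-2.36,0,-2.24,0],[-2.36,0,-2.24,0],[-2.36,0,-2.24,0],[-2.36,0,-2.24,0],[-2.36,0,-2.24,0],[-2.36,0,-2.24,0],[-2.36,0,-2.24,0],[-2.36,0,-2.24,0.05],[-2.36,0,-2.24,0.05]]' 0 40; python3 -m creep '[[0,2,0,0],[0,3,0,0],[0,3,0,0],[0,3,0,0],[0,1,0,0],[0,0,0,0]]'
```

```text
clock: 1.55
position: [405.4, 318.4, 250.6]
orientation: [[0.443, 0.001, -0.897], [0.897, 0.001, 0.443], [0.001, -1.0, -0.0]]
force: [-0.2, -0.1, -0.3]
grip_width: 85.2
clock: 2.15
position: [404.1, 319.0, 129.3]
orientation: [[0.441, -0.002, -0.897], [0.897, -0.002, 0.441], [-0.003, -1.0, 0.001]]
force: [0.5, -1.1, 0.4]
grip_width: 85.4
```

```bash
python3 -m creep '[[0,2.5,0,0],[0,2.5,0,0],[0,1,0,0],[0,0,0,0]]'
python3 - <<'E'
from h import *
s=robot.capture("scene");p=robot.state()["position"];print(p)
crop(s,380,160,500,285,5,"s_app.png")
E
```

```text
clock: 2.55
position: [404.7, 319.6, 70.3]
orientation: [[0.441, -0.0, -0.897], [0.897, -0.0, 0.441], [-0.001, -1.0, 0.0]]
force: [1.0, 0.1, 0.5]
grip_width: 85.4
[405.08051405 319.82419612  70.94908746]
```

View pics/s_app.png

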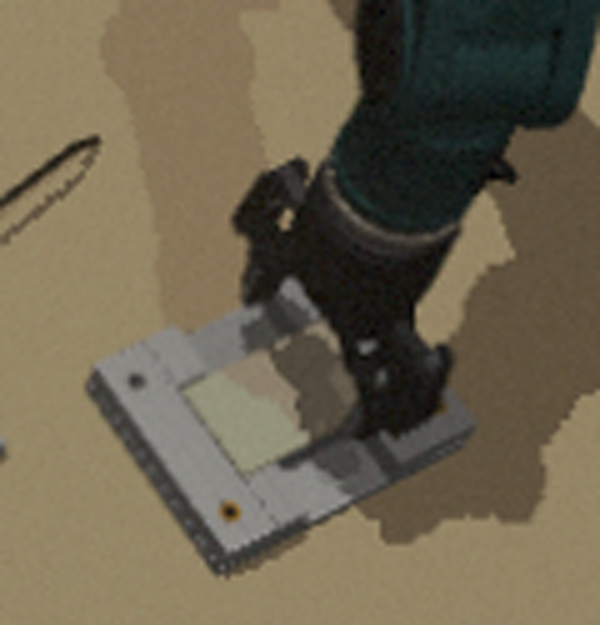

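The fingers straddle the plate's width above the slots, near finger at crop (400,415) while still 40 mm high. Descending and closing.

```bash
python3 -m creep '[[0.05,1.2,0,0],[0,1.2,0,0],[0,1.0,0,0],[0,0.9,0,0],[0,0,0,0]]';python3 -m creep '[[0,0,0,0],[0,0,0,0],[0,0,0,0],[0,0,0,0],[0,0,0,0],[0,0,0,0]]' 1 50
```

```text
clock: 3.1
position: [404.2, 319.4, 25.9]
orientation: [[0.441, -0.002, -0.898], [0.898, -0.002, 0.441], [-0.002, -1.0, 0.001]]
force: [0.1, -0.7, -0.4]
grip_width: 85.9
clock: 3.7
position: [403.9, 318.5, 27.9]
orientation: [[0.441, -0.002, -0.897], [0.897, -0.002, 0.441], [-0.003, -1.0, 0.001]]
force: [-2.0, -2.6, 6.4]
grip_width: 61.6
```

Gripped at about 60 mm with small forces. Lifting straight up slowly.

```bash
python3 -m creep '[[0,-0.5,0,0],[0,-1,0,0],[0,-1.5,0,0],[0,-2.5,0,0],[0,-3,0,0],[0,-3,0,0],[0,-3,0,0],[0,-2.5,0,0],[0,-1.5,0,0],[0,0,0,0]]'
python3 - <<'E'
from h import *
s=robot.capture("scene");crop(s,380,120,500,245,5,"s_lift.png")
E
```

```text
clock: 4.7
position: [406.2, 321.2, 214.7]
orientation: [[0.441, 0.005, -0.897], [0.897, 0.004, 0.441], [0.006, -1.0, -0.002]]
force: [0.4, 0.5, -2.4]
grip_width: 58.6
```

View pics/s_lift.png

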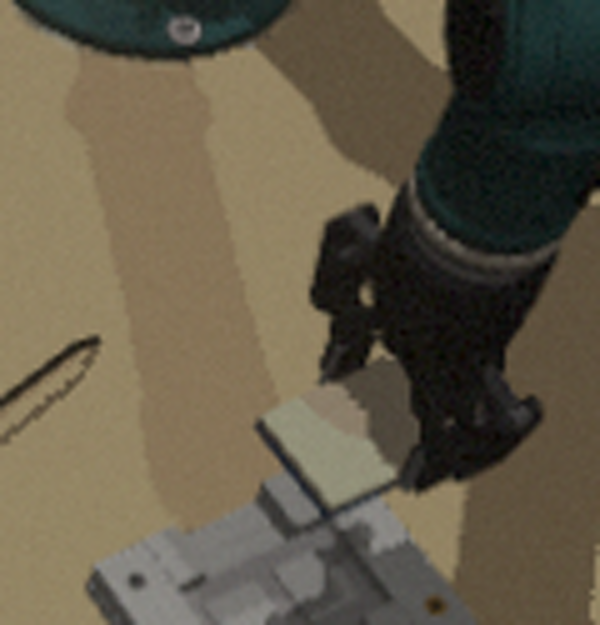

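Plate is held level, cream face up, nearly centred: crop (330,440). Carrying it at this height to the ramp, then turning.

```bash
python3 -m creep '[[-0.8,0,-1.2,0],[-1.6,0,-2.3,0],[-2.1,0,-3.0,0],[-2.1,0,-3.0,0],[-2.1,0,-3.0,0],[-2.1,0,-3.0,0],[-2.1,0,-3.0,0],[-2.1,0,-3.0,0],[-2.1,0,-3.0,0],[-2.1,0,-3.0,0],[-1.6,0,-2.5,0],[-1.2,0,-1.5,0]]'; python3 -m creep '[[0,0,0,0.08],[0,0,0,0.13],[0,0,0,0.13],[0,0,0,0.13],[0,0,0,0.13],[0,0,0,0.13],[0,0,0,0.13],[0,0,0,0.13],[0,0,0,0.13],[0,0,0,0.07],[0,0,0,0],[0,0,0,0]]'
```

```text
clock: 5.95
position: [590.8, -21.0, 210.6]
orientation: [[0.445, -0.002, -0.896], [0.896, -0.002, 0.445], [-0.003, -1.0, 0.001]]
force: [0.2, -0.1, -2.4]
grip_width: 58.8
clock: 7.15
position: [589.8, -17.3, 211.2]
orientation: [[0.997, -0.002, 0.075], [-0.075, -0.001, 0.997], [-0.002, -1.0, -0.001]]
force: [0.6, -0.2, -1.7]
grip_width: 58.2
```

Run:
```python
from h import *
s=robot.capture("scene");t=robot.capture("top");st=robot.state();p=st["position"];print(p)
R=np.array(st["orientation"])
# predicted plate top corners: z mid = tcp-3, top +3
C=[p+R[:,0]*a*30+R[:,2]*b*50+np.array([0,0,2.]) for a in(-1,1) for b in(-1,1)]
crop(s,230,110,380,260,4,"s_over.png",proj(s,C)); crop(t,190,170,310,270,5,"t_over.png",proj(t,C))
```

```text
[590.14537006 -16.95725929 211.69302758]
```

View pics/s_over.png

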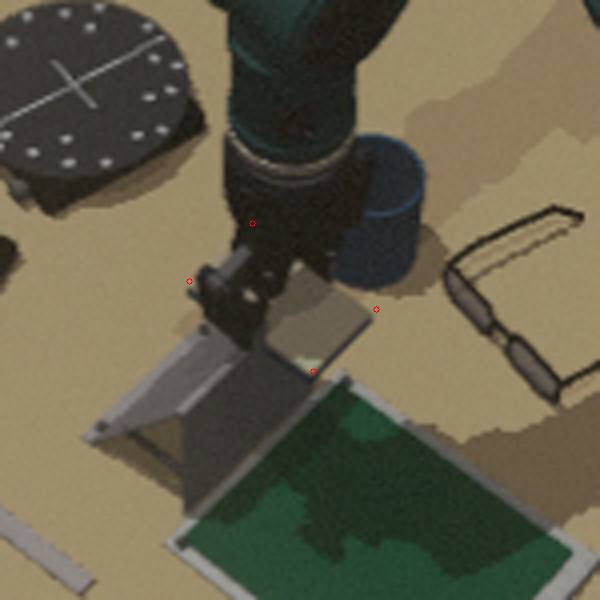

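View pics/t_over.png

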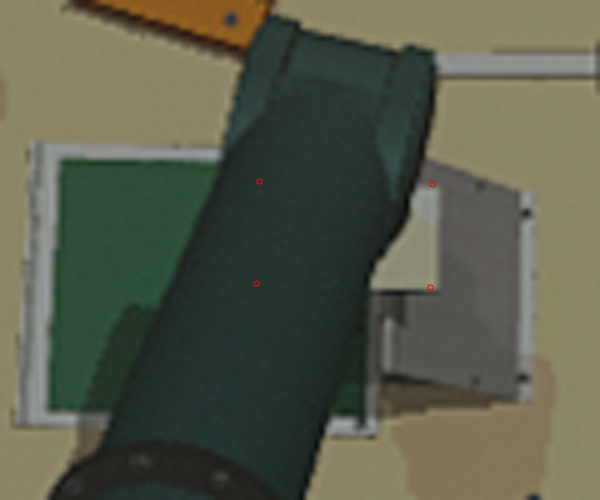

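Run:
```python
from h import *
s=robot.capture("scene");t=robot.capture("top")
crop(s,270,165,340,215,11,"s_over2.png"); crop(t,255,195,295,235,14,"t_over2.png")
```

```text
(no output)
```

View pics/s_over2.png

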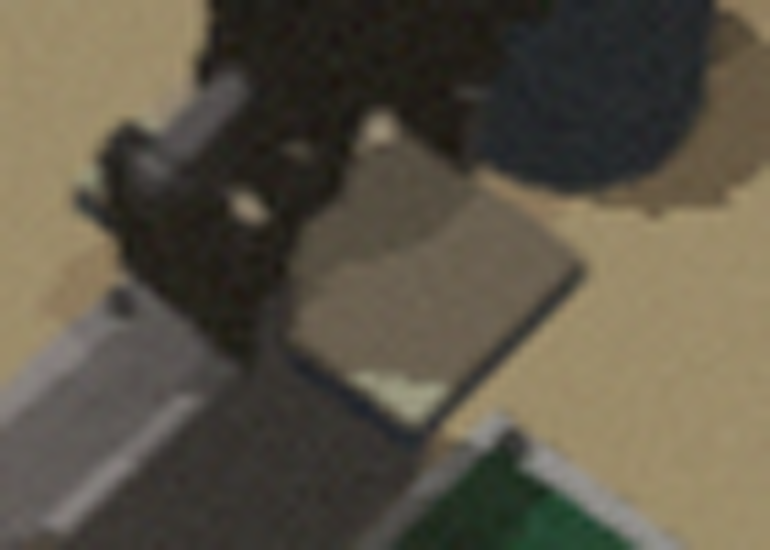

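View pics/t_over2.png

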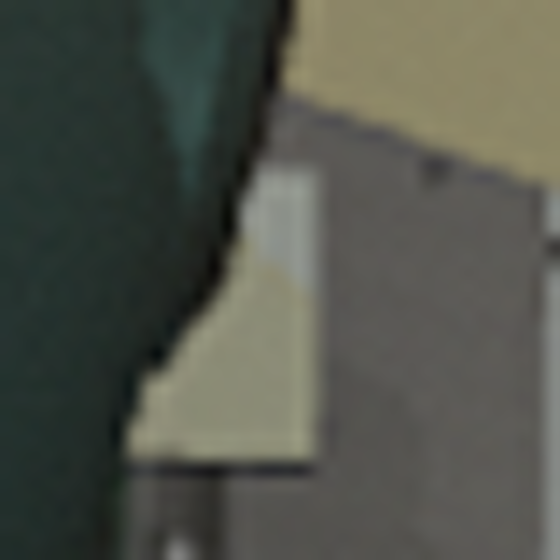

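Run:
```python
from h import *
np.set_printoptions(precision=1,suppress=True)
s=robot.capture("scene");t=robot.capture("top")
def P(c): return np.c_[np.array(c["R"]),np.array(c["t"])]
def un(c,p): return cv2.undistortPoints(np.array(p,float).reshape(-1,1,2),K(c),np.array(c["D"],float)).reshape(2,-1)
a=(270+85.5/11-.5,165+185.5/11-.5); b=(255+318.5/14-.5,195+166/14-.5)
X=cv2.triangulatePoints(P(s),P(t),un(s,a),un(t,b)).ravel();X=X[:3]/X[3];print("rear-left",X,proj(s,X)-a,proj(t,X)-b)
for z in(200,205,210,215): 
  q=ray(s,[(270+585.5/11-.5,165+262/11-.5),(270+418/11-.5,165+425/11-.5)],z); r=ray(t,[b,(255+318.5/14-.5,195+460/14-.5)],z)
  ex=np.array([.078,.997,0]);e0=np.array([589,-40.5,0])
  print(z,q,(q-e0)@ex,r,(r-e0)@ex)
```

```text
rear-left [616.6 -71.  207. ] [[-1.  -0.2]] [[-0.7  0.4]]
200 [[560.6  31.5 200. ]
 [619.   26.5 200. ]] [69.5 69.2] [[619.2 -73.4 200. ]
 [557.1 -69.8 200. ]] [-30.5 -31.7]
205 [[563.6  33.1 205. ]
 [621.7  28.2 205. ]] [71.4 71.1] [[618.2 -73.3 205. ]
 [556.3 -69.6 205. ]] [-30.4 -31.6]
210 [[566.6  34.8 210. ]
 [624.4  29.9 210. ]] [73.3 73. ] [[617.2 -73.1 210. ]
 [555.5 -69.5 210. ]] [-30.3 -31.5]
215 [[569.5  36.5 215. ]
 [627.1  31.6 215. ]] [75.2 74.9] [[616.1 -73.  215. ]
 [554.7 -69.4 215. ]] [-30.2 -31.5]
```

The plate is square to the edge and roughly level. Its rear is about 31 mm behind the edge and the top face is near z≈205–212. Shifting it forward 6 mm and down 16 mm, settling, then releasing.

```bash
python3 -m creep '[[0,0.4,0.2,0],[0,0.6,0.2,0],[0,0.6,0.2,0],[0,0,0,0],[0,0,0,0],[0,0,0,0],[0,0,0,0]]'; python3 -m creep '[[0,0,0,0],[0,0,0,0],[0,0,0,0],[0,0,0,0],[0,0,0,0],[0,0,0,0]]' 0
python3 - <<'E'
from h import *
s=robot.capture("scene");crop(s,230,110,380,260,4,"s_drop.png")
E
```

```text
clock: 8.15
position: [591.2, -10.6, 196.5]
orientation: [[0.997, 0.001, 0.076], [-0.076, -0.0, 0.997], [0.001, -1.0, -0.0]]
force: [-0.2, -0.1, -1.8]
grip_width: 58.7
clock: 8.75
position: [591.1, -10.5, 196.4]
orientation: [[0.997, 0.0, 0.076], [-0.076, -0.0, 0.997], [0.0, -1.0, -0.0]]
force: [-0.1, 0.3, 0.0]
grip_width: 85.1
```

View pics/s_drop.png

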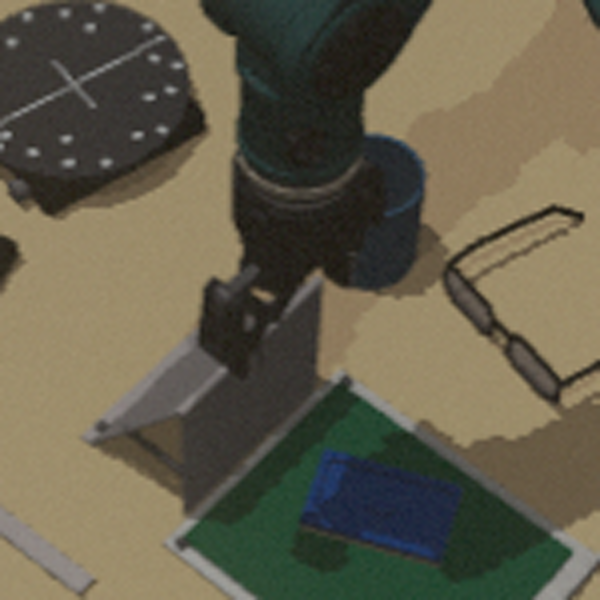

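The plate flipped and lies blue face up on the felt, at crop (382,507), turned somewhat. Rising, then measuring it.

```bash
python3 -m creep '[[0,-2,0,0],[0,-3,0,0],[0,-2,0,0],[0,0,0,0]]'
cat > m.py <<'E'
from h import *
np.set_printoptions(precision=1,suppress=True)
def blue(c,box,z):
    x0,y0,x1,y1=box
    hsv=cv2.cvtColor(c["image"],cv2.COLOR_RGB2HSV);m=np.zeros(hsv.shape[:2],np.uint8)
    m[y0:y1,x0:x1]=cv2.inRange(hsv,(105,120,40),(128,255,255))[y0:y1,x0:x1]
    m=cv2.morphologyEx(m,cv2.MORPH_CLOSE,np.ones((3,3)))
    k=max(cv2.findContours(m,0,cv2.CHAIN_APPROX_NONE)[0],key=cv2.contourArea)
    w=ray(c,k.reshape(-1,2),z)[:,:2]
    r=cv2.minAreaRect(w.astype(np.float32));b=cv2.boxPoints(r)
    L=max([b[1]-b[0],b[2]-b[1]],key=np.linalg.norm);a=np.degrees(np.arctan2(L[1],L[0]))
    return r[0],r[1],a,b
E
python3 - <<'E'
from m import *
s=robot.capture("scene");t=robot.capture("top")
for n,c,bx in(("s",s,(290,200,370,270)),("t",t,(190,180,280,270))):
    r=blue(c,bx,18);print(n,np.array(r[0]),np.array(r[1]),r[2])
    crop(c,*bx,8,n+"_felt.png",proj(c,np.c_[r[3],[18]*4]))
E
```

```text
clock: 9.2
position: [593.1, -10.9, 269.2]
orientation: [[0.997, 0.006, 0.076], [-0.076, 0.0, 0.997], [0.006, -1.0, 0.001]]
force: [0.3, -0.6, 0.6]
grip_width: 85.3
s [577.6  64.9] [59.  98.7] -72.14387
t [584.8 116.4] [0. 0.] 0.0
```

View pics/s_felt.png

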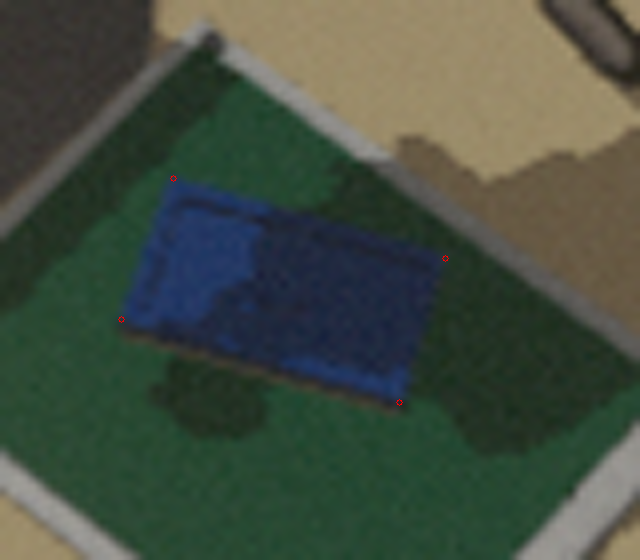

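View pics/t_felt.png

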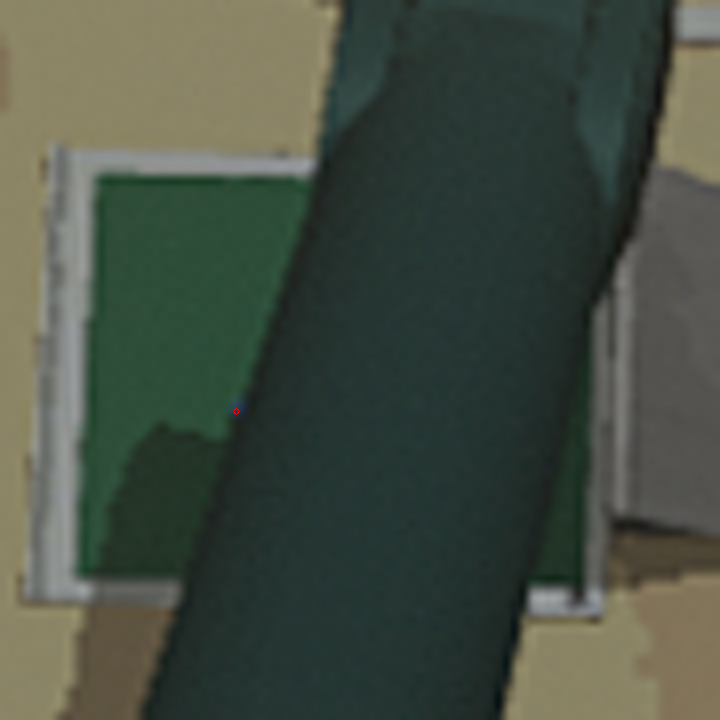

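Scene fit: plate centre (577.6,64.9), size 99×59, length at −72.1°. The arm hides it in the top view. Moving over it, turning the jaw to 17.9° and descending partway.

```bash
python3 -m creep '[[-0.5,0,1.9,0],[-0.5,0,1.9,0],[-0.5,0,1.9,0],[-0.5,0,1.8,0],[0,1,0,-0.13],[0,2,0,-0.13],[0,3,0,-0.13],[0,3,0,0],[0,3,0,0],[0,3,0,0],[0,1.5,0,0],[0,0,0,0]]'
python3 - <<'E'
from h import *
s=robot.capture("scene");print(robot.state()["position"]);crop(s,270,150,380,270,5,"s_app2.png")
E
```

```text
clock: 10.5
position: [574.4, 65.6, 98.5]
orientation: [[0.951, -0.006, -0.309], [0.309, -0.001, 0.951], [-0.006, -1.0, 0.001]]
force: [-0.2, -0.8, -0.3]
grip_width: 85.6
[575.81009419  65.63872873 100.14244996]
```

View pics/s_app2.png

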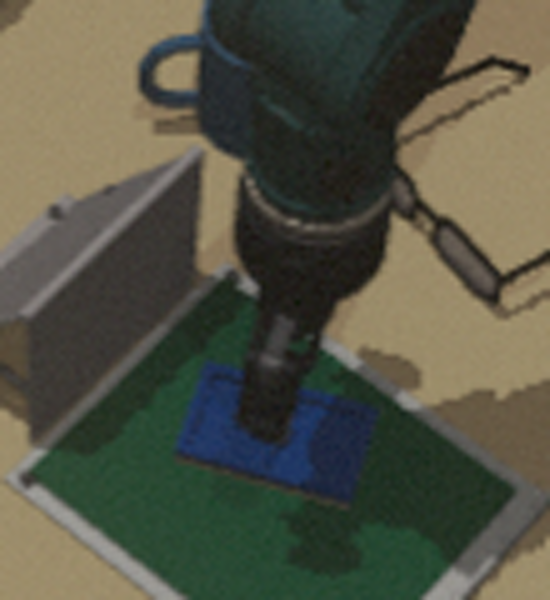

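The gripper is over the plate's middle and square to it. Descending to z≈22 and closing.

```bash
python3 -m creep '[[0.2,2,0,0],[0,2,0,0],[0,1.5,0,0],[0,1.2,0,0],[0,1,0,0],[0,0,0,0]]'; python3 -m creep '[[0,0,0,0],[0,0,0,0],[0,0,0,0],[0,0,0,0],[0,0,0,0],[0,0,0,0],[0,0,0,0]]' 1 40
```

```text
clock: 11.15
position: [578.2, 66.4, 23.5]
orientation: [[0.951, -0.002, -0.309], [0.309, -0.0, 0.951], [-0.001, -1.0, 0.0]]
force: [-1.0, 1.1, 0.2]
grip_width: 85.4
clock: 11.85
position: [578.8, 66.4, 25.1]
orientation: [[0.951, 0.0, -0.309], [0.309, 0.0, 0.951], [0.0, -1.0, 0.0]]
force: [-1.6, -1.1, 7.0]
grip_width: 58.4
```

Held. The 7 N upward force shows the tips just touching the felt. Lifting.

```bash
python3 -m creep '[[0,-0.5,0,0],[0,-1,0,0],[0,-2,0,0],[0,-3,0,0],[0,-3,0,0],[0,-3,0,0],[0,-3,0,0],[0,-2.5,0,0],[0,-1.5,0,0],[0,0,0,0],[0,0,0,0]]'
python3 - <<'E'
from h import *
s=robot.capture("scene");st=robot.state();p=st["position"];print(p);R=np.array(st["orientation"])
C=[p+R[:,0]*a*30+R[:,2]*b*50+np.array([0,0,-6.]) for a in(-1,1) for b in(-1,1)]
crop(s,260,120,370,230,5,"s_lift2.png",proj(s,C))
E
```

```text
clock: 12.95
position: [578.3, 66.7, 219.4]
orientation: [[0.951, 0.0, -0.309], [0.309, 0.0, 0.951], [0.0, -1.0, 0.0]]
force: [-1.2, -0.6, -1.8]
grip_width: 58.6
[577.83361183  66.5878574  218.64462145]
```

View pics/s_lift2.png

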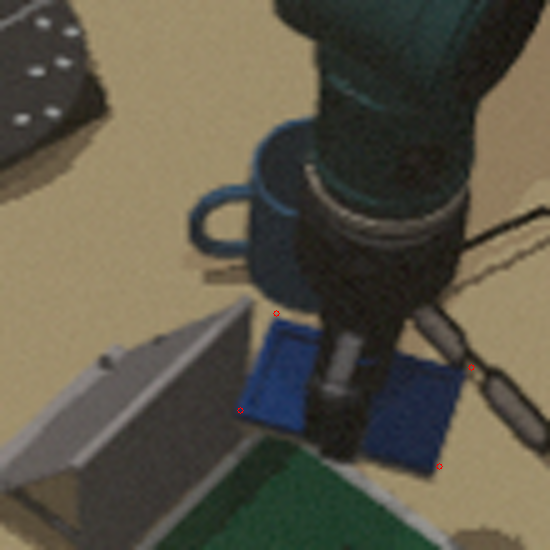

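The plate is level and matches the predicted outline, centred on the jaws. Carrying it to the turntable at this height, then turning.

```bash
python3 -m creep '[[-1.3,0,-1.59,0],[-2.08,0,-2.54,0],[-2.6,0,-3.18,0],[-2.6,0,-3.18,0],[-2.6,0,-3.18,0],[-2.6,0,-3.18,0],[-2.6,0,-3.18,0],[-2.6,0,-3.18,0],[-2.6,0,-3.18,0],[-2.6,0,-3.18,0],[-1.82,0,-2.23,0],[-1.0,0,-1.24,0]]'; python3 -m creep '[[0,0,0,0.08],[0,0,0,0.13],[0,0,0,0.13],[0,0,0,0.13],[0,0,0,0.13],[0,0,0,0.13],[0,0,0,0.13],[0,0,0,0.13],[0,0,0,0.13],[0,0,0,0.13],[0,0,0,0.13],[0,0,0,0.13]]'; python3 -m creep '[[0,0,0,0.13],[0,0,0,0.13],[0,0,0,0.13],[0,0,0,0.13],[0,0,0,0.1],[0,0,0,0.066],[0,0,0,0],[0,0,0,0]]'
```

```text
clock: 14.2
position: [421.4, -333.9, 218.2]
orientation: [[0.953, -0.003, -0.305], [0.305, -0.0, 0.953], [-0.003, -1.0, 0.0]]
force: [-0.9, -0.1, -1.9]
grip_width: 58.9
clock: 15.4
position: [423.3, -330.5, 218.0]
orientation: [[0.361, -0.003, 0.932], [-0.932, 0.001, 0.361], [-0.002, -1.0, -0.002]]
force: [1.1, 0.5, -1.2]
grip_width: 58.8
clock: 16.2
position: [423.6, -330.7, 218.4]
orientation: [[-0.305, -0.002, 0.952], [-0.952, 0.001, -0.305], [0.0, -1.0, -0.002]]
force: [-0.0, 0.4, -1.8]
grip_width: 58.7
```

```bash
python3 -m creep '[[0,1.3,0,0],[0,2.5,0,0],[0,3,0,0],[0,3,0,0],[0,2.5,0,0],[0,1.5,0,0],[0,1,0,0],[0,0,0,0],[0,0,0,0]]'
python3 - <<'E'
from m import *
s=robot.capture("scene");st=robot.state();p=st["position"];print(p);t=robot.capture("top")
R=np.array(st["orientation"])
C=[p+R[:,0]*a*30+R[:,2]*b*50+np.array([0,0,-7.]) for a in(-1,1) for b in(-1,1)]
crop(s,200,80,300,180,6,"s_place.png",proj(s,C)); crop(t,310,225,410,315,6,"t_place.png",proj(t,C))
E
```

```text
clock: 17.1
position: [423.9, -331.5, 71.4]
orientation: [[-0.306, 0.0, 0.952], [-0.952, -0.0, -0.306], [0.0, -1.0, 0.0]]
force: [0.1, 0.1, -1.2]
grip_width: 58.9
[ 424.2 -331.7   71.8]
```

View pics/s_place.png

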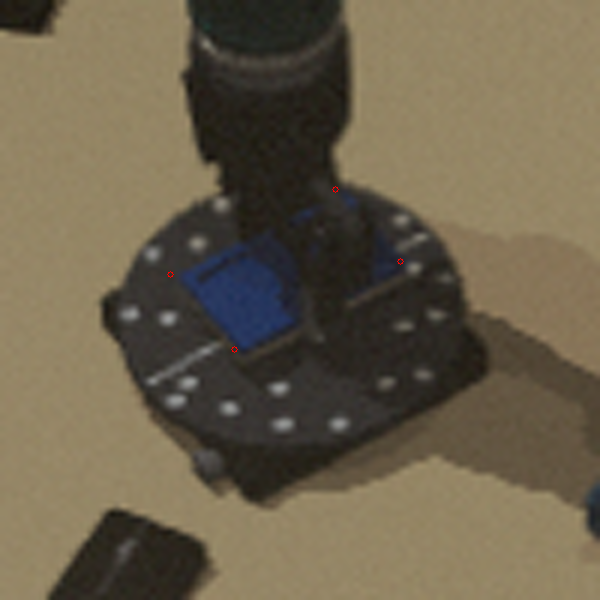

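View pics/t_place.png

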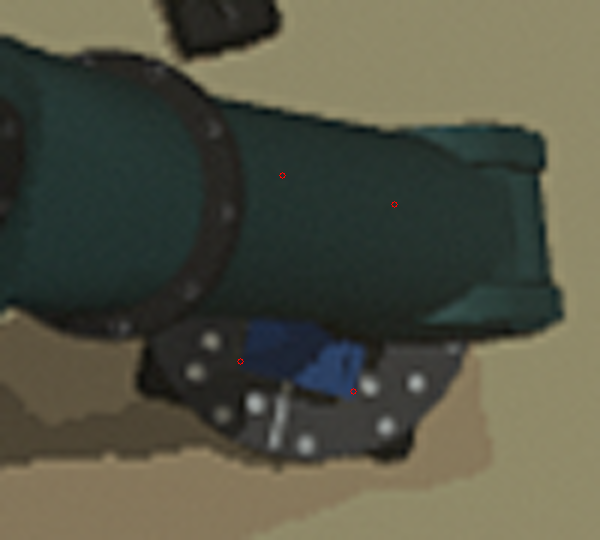

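The plate is over the crossing and along the long line, but about 3 mm toward the base end. In the top view its end is at crop (355,395) against a predicted 391. Correcting by 3 mm while lowering gently.

```bash
python3 -m creep '[[0,0.4,0.15,0],[0,0.4,0.15,0],[0,0.2,0,0],[0,0,0,0],[0,0,0,0]]'; python3 -m creep '[[0,0.1,0,0],[0,0.1,0,0],[0,0,0,0],[0,0,0,0]]';  python3 -m creep '[[0,0.1,0,0],[0,0,0,0],[0,0,0,0]]'
```

```text
clock: 17.7
position: [426.7, -332.1, 61.3]
orientation: [[-0.306, -0.0, 0.952], [-0.952, 0.0, -0.306], [0.0, -1.0, -0.0]]
force: [-0.1, -0.5, -1.0]
grip_width: 58.3
clock: 18.1
position: [426.8, -332.1, 59.3]
orientation: [[-0.306, -0.0, 0.952], [-0.952, 0.0, -0.306], [-0.0, -1.0, -0.0]]
force: [-0.1, -0.8, -1.2]
grip_width: 58.7
clock: 18.4
position: [426.8, -332.1, 58.3]
orientation: [[-0.306, -0.0, 0.952], [-0.952, 0.0, -0.306], [-0.0, -1.0, -0.0]]
force: [0.5, -0.4, -1.1]
grip_width: 58.3
```

```bash
python3 -m creep '[[0,0.1,0,0],[0,0,0,0],[0,0,0,0]]'; python3 -m creep '[[0,0.1,0,0],[0,0,0,0],[0,0,0,0]]'; python3 -m creep '[[0,0.1,0,0],[0,0,0,0],[0,0,0,0]]'
```

```text
clock: 18.7
position: [426.8, -332.1, 57.3]
orientation: [[-0.306, -0.0, 0.952], [-0.952, 0.0, -0.306], [-0.0, -1.0, -0.0]]
force: [0.0, -0.2, -1.6]
grip_width: 58.9
clock: 19.0
position: [426.8, -332.1, 56.3]
orientation: [[-0.306, -0.0, 0.952], [-0.952, 0.0, -0.306], [-0.0, -1.0, -0.0]]
force: [-0.9, -1.0, -0.9]
grip_width: 58.6
clock: 19.3
position: [426.8, -332.1, 55.3]
orientation: [[-0.306, -0.0, 0.952], [-0.952, 0.0, -0.306], [-0.0, -1.0, -0.0]]
force: [0.2, 0.0, -1.7]
grip_width: 58.6
```

```bash
python3 -m creep '[[0,0.1,0,0],[0,0,0,0],[0,0,0,0]]'; python3 -m creep '[[0,0.1,0,0],[0,0,0,0],[0,0,0,0]]'|grep -E "posi|force"
```

```text
clock: 19.6
position: [426.8, -332.1, 55.2]
orientation: [[-0.306, 0.001, 0.952], [-0.952, 0.001, -0.306], [-0.001, -1.0, 0.001]]
force: [-1.1, 2.3, 5.9]
grip_width: 58.6
position: [426.8, -332.2, 55.1]
force: [-1.6, 3.8, 15.8]
```

Contact at z≈55 with 6–16 N. Easing up 1 mm, then opening and retreating straight up.

```bash
python3 -m creep '[[0,-0.1,0,0],[0,0,0,0]]'; python3 -m creep '[[0,0,0,0],[0,0,0,0],[0,0,0,0],[0,0,0,0],[0,0,0,0]]' 0; python3 -m creep '[[0,-0.5,0,0],[0,-1,0,0],[0,-2,0,0],[0,-3,0,0],[0,-3,0,0],[0,-3,0,0],[0,-3,0,0],[0,-1.5,0,0],[0,0,0,0]]'
python3 - <<'E'
from m import *
s=robot.capture("scene");t=robot.capture("top")
r=blue(s,(210,100,290,170),48);print(np.array(r[0]),np.array(r[1]),r[2])
crop(s,210,90,290,170,7,"s_fin.png",proj(s,np.c_[r[3],[48]*4])); crop(t,310,225,410,315,6,"t_fin.png")
E
```

```text
clock: 20.1
position: [426.9, -332.2, 55.1]
orientation: [[-0.306, 0.001, 0.952], [-0.952, 0.0, -0.306], [-0.001, -1.0, 0.001]]
force: [-0.5, 2.8, 8.8]
grip_width: 58.7
clock: 20.6
position: [426.8, -332.1, 54.1]
orientation: [[-0.306, -0.0, 0.952], [-0.952, 0.0, -0.306], [0.0, -1.0, -0.0]]
force: [-0.7, -0.4, 0.4]
grip_width: 85.5
clock: 21.5
position: [427.6, -333.0, 226.4]
orientation: [[-0.306, 0.004, 0.952], [-0.952, -0.002, -0.306], [0.001, -1.0, 0.004]]
force: [-0.3, -0.7, -0.2]
grip_width: 85.4
[ 439.7 -333.6] [58.  68.4] -19.083452
```

View pics/s_fin.png

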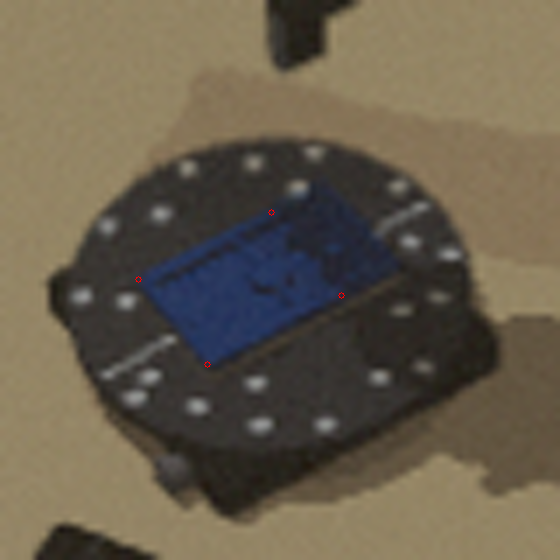

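View pics/t_fin.png

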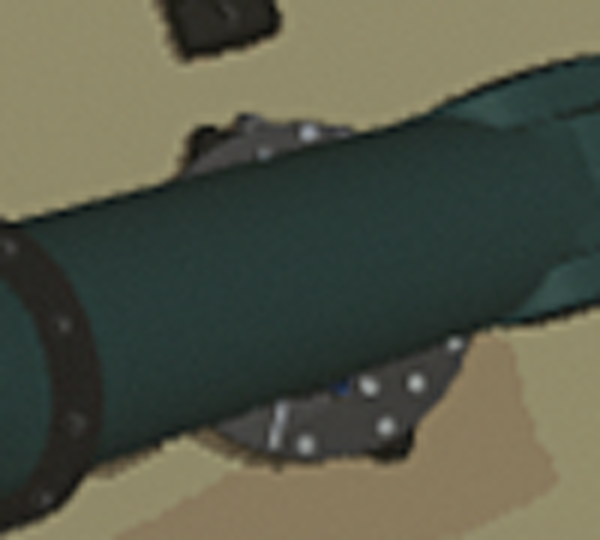

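The plate lies flat, blue face up, along the long line. The mask missed its shaded end, so I measure it from corners at crop (142,278), (317,181), (401,268), (208,367).

Run:
```python
from m import *
s=robot.capture("scene")
q=ray(s,[((u+.5)/7-.5+210,(v+.5)/7-.5+90) for u,v in[(142,278),(317,181),(401,268),(208,367)]],48)
e=ray(s,[((u+.5)/7-.5+210,(v+.5)/7-.5+90) for u,v in[(427,205),(103,374)]],36)
d=q[1]+q[2]-q[0]-q[3];print(q.mean(0),np.degrees(np.arctan2(d[1],d[0])),[np.linalg.norm(q[i]-q[i-1]) for i in range(4)]);print(e,e.mean(0))
```

```text
[ 425.9 -328.8   48. ] 162.38676318109265 [np.float64(59.050650765039975), np.float64(93.72122916018954), np.float64(63.7235875313411), np.float64(99.03654872962397)]
[[ 344.7 -303.6   36. ]
 [ 505.7 -356.8   36. ]] [ 425.2 -330.2   36. ]
```

Plate centre is within about 2 mm of the line midpoint and 0.4° of the line, with the gripper 170 mm clear. One full look at the loose things before handing in.

Run:
```python
from h import *
cv2.imwrite("pics/s_end.png",robot.capture("scene")["image"][:,:,::-1])
```

```text
(no output)
```

View pics/s_end.png

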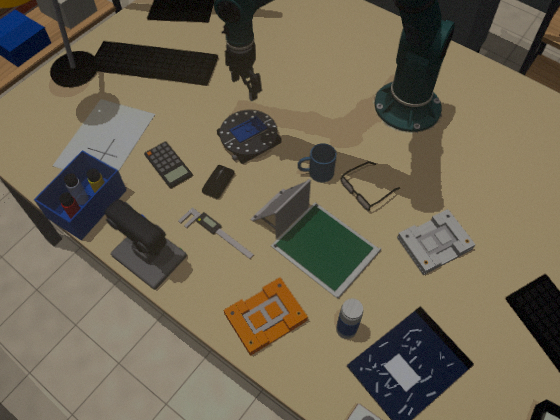

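The loose things are where they were: mug (322,161), glasses (370,185), spray (350,318), caliper (215,232), mouse (219,181), calculator (168,163). Handing in.

```bash
python3 -c "
from bench import robot
print(robot.sign_off(), robot.state()['clock'])"
```

```text
the job is handed in; nothing more can be done
the job is handed in; nothing more can be done
```

The job is done and handed in at about 22 s. I lifted the plate from the aluminium mould and let go of it over the ramp edge. It flipped in the fall and came to rest on the felt blue face up. I then picked it up and set it down on the turntable, released at contact.

**Last checks:**
- **Position:** in the scene view the plate centre is about 2 mm from the middle of the long white line. Its length is within about half a degree of the line.
- **State:** blue face up, gripper open and about 170 mm clear. The loose things look unmoved.

**Failed or disagreed:**
- The automatic blue mask missed the plate's shaded end, giving a 68 mm length. The final measurement is from corners I picked by eye.
- The arm hid the plate in the top view, so the final position comes from one camera.
- At the ramp, the plate sat a few mm further back and lower in the jaws than predicted. I moved it forward 6 mm and down 16 mm before letting go.
- Setting the plate down pressed on the turntable with up to about 16 N before I eased off and opened.

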